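# Open the push-to-open bench box and fetch the driver case

### The job

Fetch the driver case out of the wooden push-to-open box on the bench. Press the flap down, no harder than it needs, until its touch latch clicks, then keep your fingers on it as it springs up and ease it to fully open so that it never flies up or bangs. Take the driver case out, set it down flat inside the aluminium tray (do not drop it) and let go, leaving the flap fully open and the mouse on the bench and the marker on the box where they are.

Things in the scene. Friction and masses are not known exactly. Their poses are not given: they have to be found in the camera images.
- box: Plywood box, fixed to the bench, 210 (its x) x 220 (y) x 75 mm, turned up to 0.25 rad. Origin: centre of its underside; x (away from the robot) from the flap's free edge to its hinge. Flap flush with the rim from x = -95 to the hinge at +50 mm. Compartment x -97 to +53, y -102 to +102, floor 6 mm above the bench; a steel catch cover fills x -97 to -70, y +30 to +93, up to 42 mm above the bench.
- flap (a joint): Flap hinge, rad: 0 shut, negative pressed in, 1.5 fully open (upright, at its stop). Once unlatched a spring (1 to 4 N at the free edge) drives it up, too fast (over 4 rad/s) if left alone, and holds it open. Pressing: 2 to 8 N. The click comes 2 to 11 mm down at flap_press, hidden, different each time; 2 mm deeper is a hard stop (over 30 N is too hard). Stopped short, it stays latched.
- flap_press (a point): Point on the flap's upper face where to press, 115 mm from the hinge axis, 30 mm from the free edge, at mid width; it moves with the flap. The flap is a wooden leaf 143 mm (from the hinge) x 198 mm, 10 mm thick, 0.36 to 0.54 kg; its upper face passes through the hinge axis. Axes: the box's when shut, turning with the flap.
- flap_hinge (a point): Point on the hinge axis at mid width, 75 mm above the bench; fixed to the box; the hinge axis is the box's y.
- driver_case: Small blue hard plastic case 50 x 92 x 21 mm, about 0.15 kg, lying flat on the floor of the box, under the flap. Origin: centre of its underside; its y is its length (92 mm), its x its width (50 mm; a grip across it is 48 mm wide, centred 1 mm to +x); its length lies roughly along the box's x.
- tray: Shallow open aluminium tray, fixed to the bench, 130 mm (its x) by 160 mm (its y), 22 mm high, walls and floor 3 mm. Origin: centre of its underside.
- mouse: Dark computer mouse, 118 x 74 x 42 mm, loose on the bench to the left of the tray; a bystander. Origin: centre of its underside.
- marker: Black marker pen, 15 x 135 x 16 mm, its y along its length, lying loose on the fixed deck of the box behind the flap's hinge; a bystander. Origin: centre of its underside.

How it is judged:
On the way, in this order (a step that is already met when the one before it is completed fails the run):
1. the flap is on its way up with the hand still on it (value of joint flap between 0.3 and 1.3 rad and contact force between flap and the fingers above 0.2 N), for 0.1 s.
2. the flap stands fully open (value of joint flap above 1.4 rad), for 0.2 s.
At the end, for the whole second after the job is handed in: The flap stands fully open (over 1.4 rad) and the driver case lies flat (within 0.1 rad), right way up and at rest on the tray's floor (underside less than 9 mm above the tray's), inside its walls (value of joint flap above 1.4 rad and z of driver_case in the frame of tray between 0 and 0.009 m and x of driver_case in the frame of tray between -0.065 and 0.065 m and y of driver_case in the frame of tray between -0.08 and 0.08 m and angle between driver_case's own z axis and vertical below 0.1 rad and linear speed of driver_case below 0.02 m/s); the robot touches nothing.
It fails at once if the flap flies up (faster than 4 rad/s) (velocity of joint flap above 4 rad/s).
It fails at once if the flap is pressed with more than 30 N (contact force between flap and the fingers above 30 N).
It fails at once if the case is dropped or flung (faster than 1 m/s) (linear speed of driver_case above 1 m/s).
It fails at once if the mouse is pushed away (over 30 mm) (distance of mouse from where it was at the start of the episode above 0.03 m).
It fails at once if the marker is pushed away (over 30 mm) (distance of marker from where it was at the start of the episode above 0.03 m).
It also fails if it takes over 58 s, if anything falls off the work surface, if the arm or the gripper's body presses on something with over 40 N, if the wrist force passes 120 N, or if a joint passes its speed limit or range.

### The arm

A 7-joint arm with a two-finger parallel gripper is mounted at the origin on a cart in front of the work surface, level with it; the furniture and walls round the work are solid. World frame = base frame: x ahead of the robot, y to its left, z up, the work surface at z = 0. Lengths are in m, angles in rad, forces in N, time in s.
With the tool pointing down it reaches from about 0.375 to 0.925 m from the base axis. Payload 3.1 kg.
Tool frame: the origin (TCP) lies on the centre line of the jaws, within the pads' length; the fingertips stand 11 mm ahead of it and the grasp point (between the pads) lies 8 mm behind it; z points along the fingers, y is the line along which they close (so a half turn about z gives the same grasp; the last joint's range is limited). The gripper opens to 85 mm and grips with 20 to 120 N. Pads are 22 mm wide; open, the fingers measure 114 mm over their backs; the gripper's body (76 mm by 85 mm) begins 54 mm behind the grasp point. The pads swing forward as they close: fully open they stand 13 mm farther back than shut.
Start: joints at [1.028, 0.383, 0.044, 1.598, -0.018, 1.161, -0.05], TCP at [0.28, -0.587, 0.242] pointing down, gripper open.
Joint ranges: [-2.61, 2.61], [-0.41, 2.15], [-1.48, 1.57], [0, 2.5], [-1.57, 4.71], [0.05, 1.97], [-2.85, 2.85]. Speed limits (rad/s): [2.79, 2.79, 3.14, 3.14, 3.14, 3.14, 3.14].

### API

Orientations are given as a unit quaternion [w, x, y, z].
In Python, from station import readout, optics, env, spot_in gives the robot as it stands.
- The arm moves only by the tool play_rows, never from a script. Its argument "moves" is a list of rows, each an object with "fingers": the closure, from 0 (fully open) to 1 (shut); "slide": the shift along the tool's x, y, z in mm, a list of three; "delta_rot": the turn, a rotation vector about the tool's x, y, z in degrees, a list of three. A call has 1 to 5 rows; each row is the pose to reach, as a shift and turn from the pose commanded when the call began, along the tool's axes at that moment; what a row does not reach only later rows make up. A row lasts 1/8 s, in which the tool goes at most 62.5 mm and 10.7 degrees, less where a joint would pass 70% of its speed; a pose out of reach is approached as far as the arm can. A call with a gripper value outside its range is refused whole. The fingers move at their own pace and stop on an object; "squeeze" is the grip in N (left out, the last holds). Time passes only in rows, so rows that repeat a pose let the fingers close. It gives the time, the measured TCP pose, the force, the opening and the grip force at its end, in the units of the state.
- readout.get_obs(): the state, without advancing time (a new reading comes with each control period).
- optics.snapshot(name): name is "side" or "top" or "wrist"; returns the picture (420x560x3 uint8, red, green, blue); there is no depth.
- optics.camera_model(name): a dict with "fx", "fy", "cx", "cy" (pixels), "D" ([k1, k2, p1, p2, k3] as OpenCV has them; the pictures are not rectified), "xyz" and "rotation" of the camera in the world. Camera axes: x right, y down, z forward; pixel columns grow to the right and rows downward; lengths in m; the calibration is good to about 2 mm. A picture is of the moment at which its call begins: read the wrist's pose just before it. camera_model takes no time and is no camera call; for the wrist camera it gives the pose at the moment of the call.
- env.finish_job(): hands the job in; it is judged then, once.
Trained networks look in the newest picture that a camera, given by its name, has taken for a name from the list of things; names that differ only in an ending like _2 or _b are one class to them, and where a whole thing is asked for, a point or a joint stands for the part that bears it (a point fixed in the world has none). Each returns a list of dicts, best first, with "confidence" (0 to 1); they miss things now and then, are a little off and sometimes report something else, mostly with a low value. They report only what shows in the picture. A call takes as long as a camera call.
- spot_in(camera, target): "point" ([column, row] in pixels, amid what is visible of it).
The state is a dict: "t": time; "qpos": joint angles; "joint_vel": joint speeds; "tau": joint torques, N m; "tcp_pos": TCP position; "ee_rot": TCP orientation; "wrist_force": force on the tool from outside, world axes, zero at the start; "ft_torque": the same for the moment, N m; "grip_width": finger opening in m; "finger_force": force on a finger pad.
Only numpy, scipy, OpenCV 4.12 (cv2) and the standard library are available. Lean on these libraries where they do the work, as an engineer would, in place of code of your own. Each camera call takes 0.05 s, during which the arm holds its last target. There are 200 camera calls.

## Working session

There is one attempt and no reset: what is moved stays moved. The work goes in short steps, Python scripts to look and compute and a tool call to move; the robot and the scene stay as the last step left them, time stands still between calls to the robot, and variables do not carry over. Pictures are saved under pics/ and viewed, at most 10 in all, crops included, and the job is handed in when it is done.

Besides the shell and the picture viewer there is one more tool, called after ">>>" by a JSON object that holds its "method" and its "body". play_rows: Moves the arm, as the interface text tells. Its arguments: {"type":"object","properties":{"moves":{"type":"array"},"squeeze":{"type":"number"}},"required":["moves"]}

```bash
mkdir -p pics; ls; cat > h.py <<'E'
import numpy as np, cv2
from station import readout, optics, env, spot_in
from scipy.spatial.transform import Rotation as R
def cam(n):
    m=optics.camera_model(n); K=np.array([[m['fx'],0,m['cx']],[0,m['fy'],m['cy']],[0,0,1]])
    r=np.array(m['rotation'],float)
    if r.shape!=(3,3): r=R.from_quat(r.ravel(),scalar_first=True).as_matrix()
    return K,np.array(m['D'],float),np.array(m['xyz'],float),r
def ray(c,p):
    K,D,t,r=c; u=cv2.undistortPoints(np.array([[p]],float),K,D)[0,0]
    return t, r@np.array([u[0],u[1],1.])
def onz(c,p,z):
    t,d=ray(c,p); return t+d*(z-t[2])/d[2]
def proj(c,P):
    K,D,t,r=c; return cv2.projectPoints(np.atleast_2d(P).astype(float),cv2.Rodrigues(r.T)[0],-r.T@t,K,D)[0][:,0]
def snap(n,f=None):
    im=optics.snapshot(n)
    if f: cv2.imwrite('pics/'+f,im[:,:,::-1])
    return im
E
python3 - <<'E'
from h import *
o=readout.get_obs();print({k:np.round(v,3) for k,v in o.items()})
a=snap('top');b=snap('side')
cv2.imwrite('pics/a.png',a[:,:,::-1]);cv2.imwrite('pics/b.png',b[:,:,::-1])
for n in ('top','side'):
    print(n,optics.camera_model(n)['xyz'],np.round(cam(n)[3],2).tolist())
    for t in ('box','flap','flap_press','flap_hinge','driver_case','tray','mouse','marker'):
        try:print(t,[(np.round(d['point']),round(d['confidence'],2)) for d in spot_in(n,t)[:2]])
        except Exception as e:print(t,e)
E
```

```text
pics
{'t': np.float64(0.0), 'qpos': array([ 1.028,  0.384,  0.044,  1.6  , -0.018,  1.161, -0.05 ]), 'joint_vel': array([-0.001,  0.001, -0.001, -0.   ,  0.001,  0.001,  0.   ]), 'tau': array([ 0.0000e+00, -4.3347e+01,  1.0240e+00, -2.4952e+01,  1.0000e-02,
        1.1000e-02, -0.0000e+00]), 'tcp_pos': array([ 0.279, -0.586,  0.241]), 'ee_rot': array([-0.001,  0.975,  0.221, -0.   ]), 'wrist_force': array([ 0.926, -0.085,  0.416]), 'ft_torque': array([0.034, 0.002, 0.011]), 'finger_force': np.float64(0.0), 'grip_width': np.float64(0.086)}
top [0.33027769 0.30924714 1.20644183] [[-0.02, -0.99, 0.17], [-1.0, 0.01, -0.02], [0.02, -0.17, -0.99]]
box [(array([389., 217.]), 0.63)]
flap [(array([396., 217.]), 0.76), (array([395., 172.]), 0.2)]
flap_press [(array([393., 219.]), 0.78)]
flap_hinge [(array([390., 215.]), 0.78)]
driver_case []
tray [(array([264., 242.]), 0.63)]
mouse [(array([143., 251.]), 0.86)]
marker [(array([398., 173.]), 0.7)]
side [0.03337579 1.16508523 0.59805743] [[-0.86, -0.23, 0.45], [-0.5, 0.4, -0.76], [-0.0, -0.89, -0.46]]
box [(array([331., 192.]), 0.7), (array([299., 258.]), 0.53)]
flap [(array([342., 179.]), 0.63)]
flap_press [(array([340., 175.]), 0.61)]
flap_hinge [(array([332., 190.]), 0.71)]
driver_case []
tray [(array([298., 256.]), 0.74)]
mouse [(array([238., 338.]), 0.71)]
marker [(array([304., 166.]), 0.68)]
```

```bash
ls pics
```

```text
a.png
b.png
```

View pics/a.png

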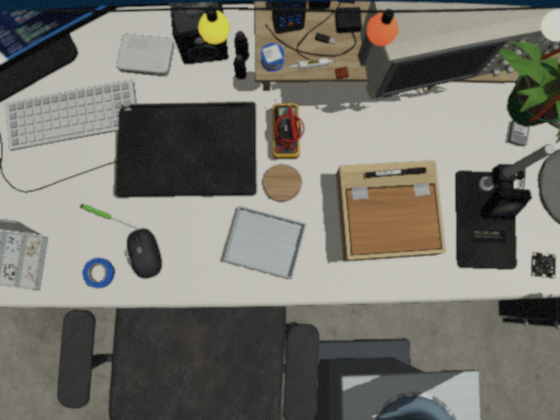

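View pics/b.png

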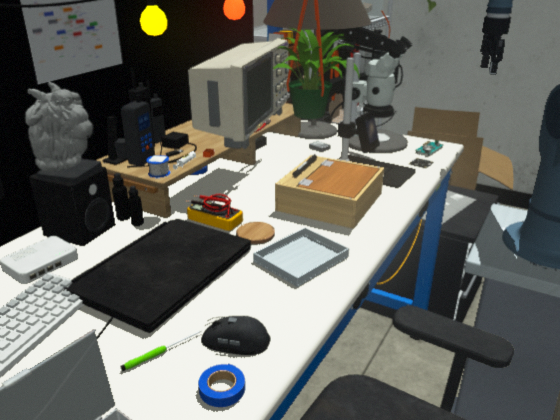

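The top view shows the box at cols 340–443, rows 163–262, with its hinge side up (+x) and the marker at (396,173). The tray is at (264,242) and the mouse at (144,253). I'll zoom in to get the corners.

```bash
python3 - <<'E'
import cv2
a=cv2.imread('pics/a.png')
c=cv2.resize(a[150:290,215:455],None,fx=3.3,fy=3.3,interpolation=cv2.INTER_CUBIC);cv2.imwrite('pics/c.png',c)
E
```

```text
(no output)
```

View pics/c.png

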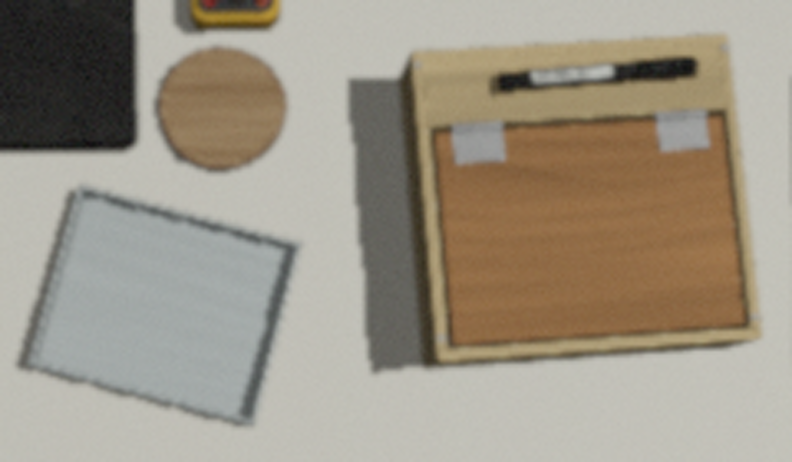

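The crop shows the box's rim corners at (413,52), (727,37), (760,337), (437,360) and the tray's rim corners at (78,190), (297,244), (250,424), (22,366). I'll fit both poses from those.

```bash
cat >> h.py <<'E'
def fit2(B,W):
    B=np.array(B);W=np.array(W)[:,:2];b=B.mean(0);w=W.mean(0);X=B-b;Y=W-w
    th=np.arctan2((X[:,0]*Y[:,1]-X[:,1]*Y[:,0]).sum(),(X*Y).sum())
    c,s=np.cos(th),np.sin(th);M=np.array([[c,-s],[s,c]]);t=w-M@b
    return t,th,np.round(1000*(B@M.T+t-W),1).tolist()
E
python3 - <<'E'
from h import *
c=cam('top')
f=lambda p:[(p[0]+.5)/3.3-.5+215,(p[1]+.5)/3.3-.5+150]
B=[(.105,.11),(.105,-.11),(-.105,-.11),(-.105,.11),(.05,.099),(.05,-.099),(-.095,-.099),(-.095,.099)]
P=[(413,52),(727,37),(760,337),(437,360),(432,128),(724,112),(748,326),(450,345)]
print('box',fit2(B,[onz(c,f(p),.075) for p in P]))
T=[(78,190),(297,244),(250,424),(22,366)]
W=[onz(c,f(p),.022) for p in T];print(np.linalg.norm(W[0]-W[1]),np.linalg.norm(W[1]-W[2]))
print('tray',fit2([(.065,.08),(.065,-.08),(-.065,-.08),(-.065,.08)],W))
print('mouse',onz(c,(144,253),.02))
E
```

```text
box (array([0.51987137, 0.04519118]), np.float64(0.04325498601225052), [[1.3, 1.3], [2.2, -1.3], [-1.8, -1.7], [-0.7, 0.6], [-0.6, -1.3], [-0.7, 1.4], [0.2, 2.0], [0.1, -1.0]])
0.15629198411717138 0.12799432278901837
tray (array([0.45556228, 0.33076211]), np.float64(-0.27416223112982463), [[3.0, 2.3], [-0.2, -0.6], [-2.2, -0.4], [-0.7, -1.3]])
mouse [0.4347411  0.60334173 0.02      ]
```

```bash
cat >> h.py <<'E'
BT=np.array([.5199,.0452]);BY=.0433
def bw(x,y,z):
    c,s=np.cos(BY),np.sin(BY);return np.array([BT[0]+c*x-s*y,BT[1]+s*x+c*y,z])
def wb(p):
    c,s=np.cos(BY),np.sin(BY);d=np.array(p[:2])-BT;return np.array([c*d[0]+s*d[1],-s*d[0]+c*d[1],p[2]])
def down(yaw): # tool x at yaw
    return R.from_euler('z',yaw)*R.from_euler('x',np.pi)
def go(*tg):
    o=readout.get_obs();r=R.from_quat(o['ee_rot'],scalar_first=True);p=np.array(o['tcp_pos'])
    for P,Q in tg:
        print(np.round(r.inv().apply(np.array(P)-p)*1000,1).tolist(),np.round((r.inv()*Q).as_rotvec(degrees=True),1).tolist())
E
python3 - <<'E'
from h import *
q=down(BY)
go(([.33,-.45,.27],q),([.40,-.2,.27],q),(bw(-.054,0,.27),q),(bw(-.054,0,.12),q))
c=cam('top');print([onz(c,p,.0).round(3) for p in ((456,172),(515,268),(505,190))], onz(c,(505,190),.3))
E
```

```text
[104.2, -101.8, -27.7] [0.0, -0.0, 23.0]
[275.0, -297.3, -27.7] [0.0, -0.0, 23.0]
[439.0, -488.2, -27.7] [0.0, -0.0, 23.0]
[439.0, -488.2, 122.3] [0.0, -0.0, 23.0]
[array([ 0.619, -0.134,  0.   ]), array([ 0.385, -0.263,  0.   ]), array([ 0.573, -0.254,  0.   ])] [ 0.51301235 -0.11374535  0.3       ]
```

>>> {"method": "play_rows", "body": {"moves": [{"fingers": 1,"slide": [50,-50,-14],"delta_rot": [0,0,8]},{"fingers": 1,"slide": [95,-95,-28],"delta_rot": [0,0,16]},{"fingers": 1,"slide": [135,-143,-28],"delta_rot": [0,0,23]},{"fingers": 1,"slide": [175,-190,-28],"delta_rot": [0,0,23]},{"fingers": 1,"slide": [215,-238,-28],"delta_rot": [0,0,23]}]}}

```text
t: 1.52
tcp_pos: [0.3692, -0.2882, 0.2708]
ee_rot: [0.0, 1.0, 0.022, 0.001]
wrist_force: [1.0, 0.2, 0.5]
grip_width: -0.0
finger_force: 0.0
```

```bash
python3 - <<'E'
from h import *
q=down(BY);o=readout.get_obs();print(o['t'],o['tcp_pos'],o['qpos'])
go(([.40,-.2,.27],q),(bw(-.054,0,.27),q),(bw(-.054,0,.12),q))
E
```

```text
1.525 [ 0.369179   -0.28820282  0.27075614] [ 6.68803798e-01  1.29640876e-02 -9.47175748e-02  1.98198223e+00
  1.36696339e-03  1.14520157e+00 -9.53696157e-01]
[34.6, -86.8, 0.7] [0.1, -0.1, 0.0]
[111.1, -326.5, 0.6] [0.1, -0.1, 0.0]
[110.9, -326.7, 150.6] [0.1, -0.1, 0.0]
```

>>> {"method": "play_rows", "body": {"moves": [{"fingers": 1,"slide": [20,-58,0],"delta_rot": [0,0,0]},{"fingers": 1,"slide": [40,-118,0],"delta_rot": [0,0,0]},{"fingers": 1,"slide": [65,-178,0],"delta_rot": [0,0,0]},{"fingers": 1,"slide": [90,-238,0],"delta_rot": [0,0,0]},{"fingers": 1,"slide": [108,-295,0],"delta_rot": [0,0,0]}]}}

```text
t: 2.15
tcp_pos: [0.4636, 0.0081, 0.2709]
ee_rot: [0.0, 1.0, 0.021, 0.001]
wrist_force: [0.9, -0.5, -0.3]
grip_width: 0.0001
finger_force: 0.0
```

>>> {"method": "play_rows", "body": {"moves": [{"fingers": 1,"slide": [3,-32,50],"delta_rot": [0,0,0]},{"fingers": 1,"slide": [3,-32,105],"delta_rot": [0,0,0]},{"fingers": 1,"slide": [3,-32,150],"delta_rot": [0,0,0]},{"fingers": 1,"slide": [3,-32,160],"delta_rot": [0,0,0]},{"fingers": 1,"slide": [3,-32,160],"delta_rot": [0,0,0]}]}}

```text
t: 2.78
tcp_pos: [0.4649, 0.0384, 0.1107]
ee_rot: [-0.0, 1.0, 0.022, 0.0]
wrist_force: [-0.2, 0.4, 0.5]
grip_width: -0.0001
finger_force: 0.0
```

```bash
python3 - <<'E'
from h import *
q=down(BY);o=readout.get_obs();print(o['t'],o['tcp_pos'],wb(o['tcp_pos']),o['wrist_force'])
snap('side','d.png')
go((bw(-.054,0,.09),q))
E
```

```text
2.775 [0.46486823 0.03841847 0.11066812] [-0.05527374 -0.00439304  0.11066812] [-0.24138316  0.38352054  0.5215789 ]
[0.1, -4.4, 21.7] [-0.0, -0.2, -0.0]
```

View pics/d.png

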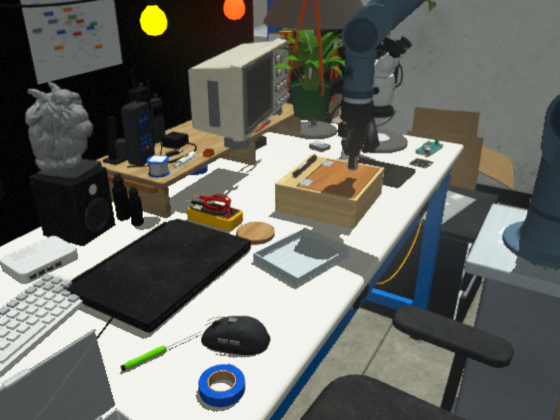

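The side view shows the closed fingertips, at about (352,165), hovering over the flap near its free edge, clear of everything. Next I'll approach and press in small steps.

>>> {"method": "play_rows", "body": {"moves": [{"fingers": 1,"slide": [-5,-4,12],"delta_rot": [0,0,0]},{"fingers": 1,"slide": [-5,-4,20],"delta_rot": [0,0,0]},{"fingers": 1,"slide": [-5,-4,22],"delta_rot": [0,0,0]},{"fingers": 1,"slide": [-5,-4,23.5],"delta_rot": [0,0,0]}]}}

```text
t: 3.32
tcp_pos: [0.4595, 0.0422, 0.0868]
ee_rot: [0.0, 1.0, 0.022, 0.0]
wrist_force: [-0.0, -0.0, 0.3]
grip_width: -0.0003
finger_force: 0.0
```

>>> {"method": "play_rows", "body": {"moves": [{"fingers": 1,"slide": [0,0,1],"delta_rot": [0,0,0]},{"fingers": 1,"slide": [0,0,2],"delta_rot": [0,0,0]}]}}

```text
t: 3.58
tcp_pos: [0.4595, 0.0422, 0.0852]
ee_rot: [0.0, 1.0, 0.022, 0.0]
wrist_force: [-2.2, -0.8, 4.0]
grip_width: -0.0002
finger_force: 2.3
```

>>> {"method": "play_rows", "body": {"moves": [{"fingers": 1,"slide": [0,0,1],"delta_rot": [0,0,0]}]}}

```text
t: 3.7
tcp_pos: [0.4596, 0.0422, 0.0842]
ee_rot: [0.0, 1.0, 0.022, 0.0]
wrist_force: [-1.7, 0.3, 4.5]
grip_width: 0.0001
finger_force: 2.3
```

>>> {"method": "play_rows", "body": {"moves": [{"fingers": 1,"slide": [0,0,1],"delta_rot": [0,0,0]}]}}

```text
t: 3.82
tcp_pos: [0.4596, 0.0422, 0.083]
ee_rot: [0.0, 1.0, 0.022, 0.0]
wrist_force: [-1.0, -1.3, 3.8]
grip_width: 0.0001
finger_force: 2.3
```

>>> {"method": "play_rows", "body": {"moves": [{"fingers": 1,"slide": [0,0,1],"delta_rot": [0,0,0]}]}}

```text
t: 3.95
tcp_pos: [0.4596, 0.0422, 0.0819]
ee_rot: [0.0, 1.0, 0.022, 0.0]
wrist_force: [-1.8, -0.8, 4.8]
grip_width: -0.0
finger_force: 2.3
```

>>> {"method": "play_rows", "body": {"moves": [{"fingers": 1,"slide": [0,0,0.7],"delta_rot": [0,0,0]}]}}

```text
t: 4.08
tcp_pos: [0.4597, 0.0422, 0.0812]
ee_rot: [-0.0, 1.0, 0.022, 0.0]
wrist_force: [-0.6, -0.3, 4.9]
grip_width: -0.0001
finger_force: 2.3
```

>>> {"method": "play_rows", "body": {"moves": [{"fingers": 1,"slide": [0,0,0.7],"delta_rot": [0,0,0]}]}}

```text
t: 4.2
tcp_pos: [0.4597, 0.0422, 0.0805]
ee_rot: [-0.0, 1.0, 0.022, 0.0]
wrist_force: [-1.0, -0.9, 5.1]
grip_width: -0.0001
finger_force: 2.4
```

>>> {"method": "play_rows", "body": {"moves": [{"fingers": 1,"slide": [0,0,0.7],"delta_rot": [0,0,0]}]}}

```text
t: 4.32
tcp_pos: [0.4597, 0.0422, 0.0798]
ee_rot: [-0.0, 1.0, 0.022, 0.0]
wrist_force: [-0.6, -0.2, 4.6]
grip_width: -0.0001
finger_force: 2.4
```

>>> {"method": "play_rows", "body": {"moves": [{"fingers": 1,"slide": [0,0,0.7],"delta_rot": [0,0,0]}]}}

```text
t: 4.45
tcp_pos: [0.4598, 0.0422, 0.0791]
ee_rot: [-0.0, 1.0, 0.022, 0.0]
wrist_force: [-0.5, -0.5, 4.4]
grip_width: 0.0001
finger_force: 2.3
```

>>> {"method": "play_rows", "body": {"moves": [{"fingers": 1,"slide": [0,0,0.7],"delta_rot": [0,0,0]}]}}

```text
t: 4.58
tcp_pos: [0.4598, 0.0422, 0.0782]
ee_rot: [-0.0, 1.0, 0.022, 0.001]
wrist_force: [0.4, -0.3, 3.4]
grip_width: 0.0
finger_force: 1.4
```

The pad force dropped from 2.3 to 1.4 N, which looks like the click. I'll ease up slowly and see whether the flap follows.

>>> {"method": "play_rows", "body": {"moves": [{"fingers": 1,"slide": [0,0,-3],"delta_rot": [0,0,0]},{"fingers": 1,"slide": [0,0,-8],"delta_rot": [0,0,0]},{"fingers": 1,"slide": [0,0,-13],"delta_rot": [0,0,0]}]}}

```text
t: 4.95
tcp_pos: [0.4595, 0.0422, 0.0916]
ee_rot: [-0.0, 1.0, 0.022, 0.0]
wrist_force: [1.1, -1.2, 1.8]
grip_width: -0.0002
finger_force: 1.0
```

```bash
python3 - <<'E'
from h import *
q=down(BY);o=readout.get_obs();print(wb(o['tcp_pos']),o['wrist_force'],o['finger_force'])
r=.121
go(*[(bw(.05-r*np.cos(t)+.011,0,.086+r*np.sin(t)),q) for t in np.arange(.1,1.6,.1)])
E
```

```text
[-0.06052067 -0.00036772  0.09164403] [ 1.14449741 -1.16058005  1.82095219] 1.0035018611233681
[1.1, -0.4, -6.4] [-0.0, -0.0, 0.0]
[2.9, -0.4, -18.4] [-0.0, -0.0, 0.0]
[5.9, -0.4, -30.1] [-0.0, -0.0, 0.0]
[10.1, -0.4, -41.5] [-0.0, -0.0, 0.0]
[15.4, -0.4, -52.4] [-0.0, -0.0, 0.0]
[21.7, -0.4, -62.7] [-0.0, -0.0, 0.0]
[29.0, -0.4, -72.3] [-0.0, -0.0, 0.0]
[37.2, -0.4, -81.1] [-0.0, -0.0, 0.0]
[46.3, -0.4, -89.1] [-0.0, -0.0, 0.0]
[56.2, -0.4, -96.2] [-0.0, -0.0, 0.0]
[66.7, -0.4, -102.2] [-0.0, -0.0, 0.0]
[77.7, -0.4, -107.1] [-0.0, -0.0, 0.0]
[89.2, -0.4, -110.9] [-0.0, -0.0, 0.0]
[101.0, -0.4, -113.6] [-0.0, -0.0, 0.0]
[113.0, -0.4, -115.0] [-0.0, -0.0, 0.0]
```

At 5 mm above shut the contact force is still there, so the flap is unlatched and following the fingers.

>>> {"method": "play_rows", "body": {"moves": [{"fingers": 1,"slide": [1,0,-6.5],"delta_rot": [0,0,0]},{"fingers": 1,"slide": [3,0,-18.5],"delta_rot": [0,0,0]},{"fingers": 1,"slide": [6,0,-30],"delta_rot": [0,0,0]},{"fingers": 1,"slide": [10,0,-41.5],"delta_rot": [0,0,0]},{"fingers": 1,"slide": [15.5,0,-52.5],"delta_rot": [0,0,0]}]}}

```text
t: 5.58
tcp_pos: [0.4752, 0.043, 0.1447]
ee_rot: [-0.0, 1.0, 0.022, 0.0]
wrist_force: [1.4, 0.9, 0.9]
grip_width: -0.0002
finger_force: 0.5
```

>>> {"method": "play_rows", "body": {"moves": [{"fingers": 1,"slide": [6.5,0,-10],"delta_rot": [0,0,0]},{"fingers": 1,"slide": [13.5,0,-20],"delta_rot": [0,0,0]},{"fingers": 1,"slide": [22,0,-28.5],"delta_rot": [0,0,0]}]}}

```text
t: 5.95
tcp_pos: [0.4974, 0.0439, 0.1729]
ee_rot: [-0.0, 1.0, 0.022, 0.0]
wrist_force: [0.4, -0.4, 0.4]
grip_width: 0.0004
finger_force: 0.3
```

>>> {"method": "play_rows", "body": {"moves": [{"fingers": 1,"slide": [9,0,-8],"delta_rot": [0,0,0]},{"fingers": 1,"slide": [19,0,-15],"delta_rot": [0,0,0]},{"fingers": 1,"slide": [29.5,0,-21],"delta_rot": [0,0,0]}]}}

```text
t: 6.32
tcp_pos: [0.527, 0.0451, 0.1936]
ee_rot: [-0.0, 1.0, 0.022, -0.0]
wrist_force: [-0.1, 0.2, -0.0]
grip_width: 0.0001
finger_force: 0.3
```

```bash
python3 - <<'E'
from h import *
q=down(BY);o=readout.get_obs();print(wb(o['tcp_pos']),o['wrist_force'],o['finger_force'])
snap('side','e.png')
r=.121
go(*[(bw(.05-r*np.cos(t)+.011,0,.086+r*np.sin(t)),q) for t in np.arange(1.1,1.7,.1)])
E
```

```text
[ 0.00706017 -0.0003679   0.19356642] [-0.10618474  0.19690941 -0.02857604] 0.2847038407344371
[-3.2, -0.3, 0.8] [-0.0, -0.2, -0.0]
[7.8, -0.3, -4.1] [-0.0, -0.2, -0.0]
[19.3, -0.3, -7.8] [-0.0, -0.2, -0.0]
[31.1, -0.3, -10.4] [-0.0, -0.2, -0.0]
[43.1, -0.3, -11.9] [-0.0, -0.2, -0.0]
[55.2, -0.3, -12.1] [-0.0, -0.2, -0.0]
```

View pics/e.png

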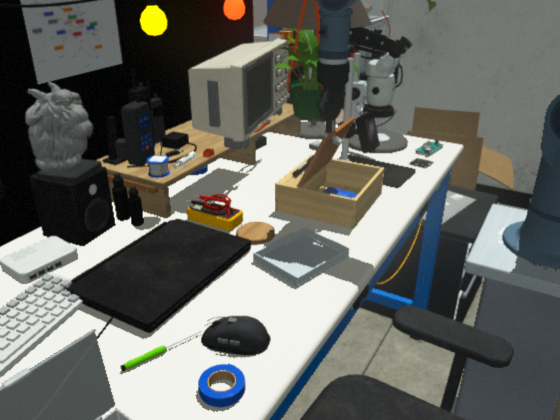

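The side view shows the flap about 60° up with its edge at (352,122), the fingers behind it, and the blue case visible in the compartment at (342,190). I'll keep easing it open.

>>> {"method": "play_rows", "body": {"moves": [{"fingers": 1,"slide": [8,0,-4],"delta_rot": [0,0,0]},{"fingers": 1,"slide": [17,0,-7],"delta_rot": [0,0,0]},{"fingers": 1,"slide": [26,0,-9],"delta_rot": [0,0,0]},{"fingers": 1,"slide": [34,0,-11],"delta_rot": [0,0,0]},{"fingers": 1,"slide": [42,0,-12],"delta_rot": [0,0,0]}]}}

```text
t: 7.0
tcp_pos: [0.5687, 0.047, 0.2052]
ee_rot: [-0.0, 1.0, 0.022, -0.0]
wrist_force: [1.0, 1.0, -0.4]
grip_width: -0.0002
finger_force: 0.3
```

>>> {"method": "play_rows", "body": {"moves": [{"fingers": 1,"slide": [7,0,0],"delta_rot": [0,0,0]},{"fingers": 1,"slide": [14,0,-3],"delta_rot": [0,0,0]},{"fingers": 1,"slide": [24,0,-20],"delta_rot": [0,0,0]},{"fingers": 1,"slide": [24,0,-70],"delta_rot": [0,0,0]},{"fingers": 1,"slide": [24,0,-125],"delta_rot": [0,0,0]}]}}

```text
t: 7.62
tcp_pos: [0.5915, 0.0478, 0.3305]
ee_rot: [-0.0, 1.0, 0.022, -0.002]
wrist_force: [1.9, -0.3, -0.3]
grip_width: -0.0002
finger_force: 0.0
```

```bash
python3 - <<'E'
from h import *
q=down(BY);o=readout.get_obs();print(wb(o['tcp_pos']),o['wrist_force'],o['finger_force'])
snap('side','f.png')
t=snap('top');c=cam('top')
for n in('top','side'):
  for k in ('driver_case','marker','mouse','flap'): print(n,k,[(np.round(d['point'],1),round(d['confidence'],2)) for d in spot_in(n,k)[:2]])
s=cv2.imread('pics/f.png')[90:230,260:400]; t=t[130:270,320:460,::-1]
cv2.imwrite('pics/g.png',cv2.resize(np.hstack([s,t]),None,fx=2.8,fy=2.8,interpolation=cv2.INTER_CUBIC))
E
```

```text
[ 0.07164825 -0.00048686  0.33050423] [ 1.91925066 -0.31695088 -0.27684574] 0.0
top driver_case []
top marker [(array([396.1, 170.4]), 0.68)]
top mouse [(array([143.1, 254. ]), 0.82)]
top flap [(array([400.4, 184. ]), 0.72)]
side driver_case [(array([341.6, 195.2]), 0.63)]
side marker [(array([316.7, 146.1]), 0.63)]
side mouse [(array([238.7, 334.5]), 0.89)]
side flap [(array([313. , 147.5]), 0.7)]
```

View pics/g.png

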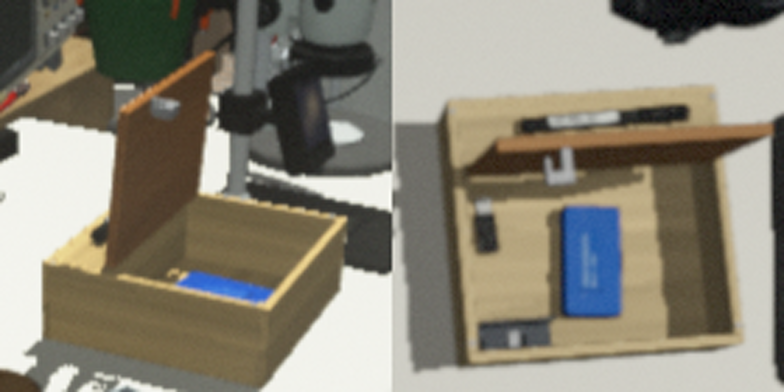

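The flap stands upright and the marker hasn't moved. The blue case is at about (592,261) in the top half of the crop, clear of the catch cover at (515,333). I'll fit its pose.

```bash
python3 - <<'E'
from h import *
c=cam('top')
f=lambda p:[(p[0]-392+.5)/2.8-.5+320,(p[1]+.5)/2.8-.5+130]
W=[onz(c,f(p),.027) for p in [(563,207),(620,208),(621,315),(563,312)]]
print([wb(w).round(3) for w in W],np.linalg.norm(W[0]-W[1]),np.linalg.norm(W[1]-W[2]))
# case y along +x world: case x-> -y
t,th,e=fit2([(.046,.025),(.046,-.025),(-.046,-.025),(-.046,.025)],W);print(t,th,e,wb([*t,0]))
go(([.45,t[1],.33],down(th)),([*t,.1],down(th)))
E
```

```text
[array([0.02 , 0.014, 0.027]), array([ 0.017, -0.033,  0.027]), array([-0.072, -0.025,  0.027]), array([-0.066,  0.022,  0.027])] 0.04758770826926091 0.08855641886989526
[0.49496223 0.03875503] -0.04757103655544214 [[2.6, 1.0], [1.7, -1.3], [-1.7, -0.9], [-2.7, 1.3]] [-0.02519337 -0.00535947  0.        ]
[-141.6, 2.8, -1.0] [0.0, 0.2, 5.2]
[-95.9, 4.8, 228.8] [0.0, 0.2, 5.2]
```

```bash
python3 - <<'E'
from h import *
t=np.array([.49496,.03876]);th=-.0476
g=t-.012*np.array([np.cos(th),np.sin(th)]);q=down(th);print(wb([*g,0]))
go(([*g,.32],q),([*g,.12],q),([*g,.06],q),([*g,.018],q))
E
```

```text
[-0.03714585 -0.0042651   0.        ]
[-108.6, 3.7, 8.8] [0.0, 0.2, 5.2]
[-107.9, 3.7, 208.8] [0.0, 0.2, 5.2]
[-107.8, 3.7, 268.8] [0.0, 0.2, 5.2]
[-107.6, 3.7, 310.8] [0.0, 0.2, 5.2]
```

>>> {"method": "play_rows", "body": {"moves": [{"fingers": 0,"slide": [-50,2,0],"delta_rot": [0,0,3]},{"fingers": 0,"slide": [-108,3.5,0],"delta_rot": [0,0,5]},{"fingers": 0,"slide": [-108,3.5,60],"delta_rot": [0,0,5]},{"fingers": 0,"slide": [-108,3.5,120],"delta_rot": [0,0,5]},{"fingers": 0,"slide": [-108,3.5,180],"delta_rot": [0,0,5]}]}}

```text
t: 8.75
tcp_pos: [0.4842, 0.0394, 0.1488]
ee_rot: [0.0, 1.0, -0.022, 0.001]
wrist_force: [0.9, -0.2, 0.7]
grip_width: 0.0851
finger_force: 0.0
```

```bash
python3 - <<'E'
from h import *
t=np.array([.49496,.03876]);th=-.0476
g=t-.012*np.array([np.cos(th),np.sin(th)]);q=down(th)
o=readout.get_obs();print(o['tcp_pos'],o['grip_width'])
im=snap('wrist','w.png');c=cam('wrist')
print([(np.round(d['point'],1),round(d['confidence'],2)) for d in spot_in('wrist','driver_case')[:2]], proj(c,[*t,.027]))
go(([*g,.06],q),([*g,.018],q))
E
```

```text
[0.4841764  0.03939861 0.14881433] 0.0851087357504295
[(array([278.7, 197.5]), 0.74)] [[275.85190183 186.66683819]]
[7.1, -0.8, 83.2] [0.1, 1.0, 0.2]
[7.8, -0.9, 125.2] [0.1, 1.0, 0.2]
```

View pics/w.png

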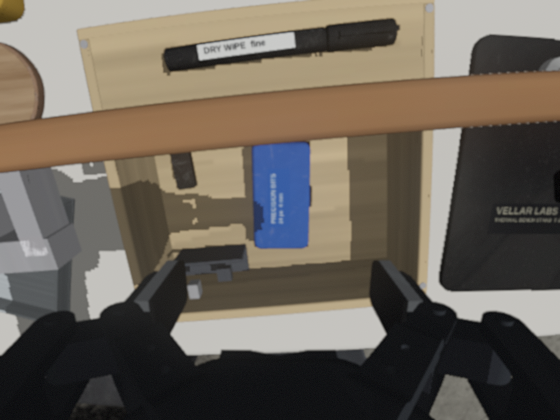

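The wrist view shows the blue case at (281,195) between the jaws' lines, its far end close to the flap edge (rows 85–165), with the marker intact.

```bash
python3 - <<'E'
from h import *
c=cam('wrist');print('cam box',wb(c[2]))
W=[onz(c,p,.027) for p in [(253,143),(310,142),(308,248),(256,248)]]
print([wb(w).round(4) for w in W], 'world',np.round(W,4).tolist())
o=readout.get_obs();print(wb(o['tcp_pos']))
print(proj(c,[bw(.05,.099,.075),bw(.05,-.099,.075),bw(-.105,-.11,.075),bw(-.105,.11,.075)]))
E
```

```text
cam box [ 0.02651881 -0.01114002  0.27413092]
[array([0.0105, 0.0094, 0.027 ]), array([ 0.0074, -0.035 ,  0.027 ]), array([-0.0817, -0.0281,  0.027 ]), array([-0.0778,  0.0164,  0.027 ])] world [[0.5299, 0.055, 0.027], [0.5288, 0.0106, 0.027], [0.4395, 0.0136, 0.027], [0.4415, 0.0583, 0.027]]
[-0.0428705  -0.0044904   0.14334094]
[[ 96.73740498  98.18026765]
 [419.66684607  67.58834395]
 [425.94247871 293.3514474 ]
 [133.31350872 315.47145429]]
```

```bash
python3 - <<'E'
from h import *
for i in range(2): im=snap('wrist')
c=cam('wrist');o=readout.get_obs();print(o['tcp_pos'],o['qpos'].round(2))
h=cv2.cvtColor(im,cv2.COLOR_RGB2HSV);m=cv2.inRange(h,(105,120,60),(130,255,255))
n,l,s,ce=cv2.connectedComponentsWithStats(m);k=1+s[1:,4].argmax();b=cv2.minAreaRect(np.argwhere(l==k)[:,::-1].astype(np.float32));B=cv2.boxPoints(b);print(b)
W=[onz(c,p,.027) for p in B];print([wb(w).round(4) for w in W],np.mean(W,0))
print(proj(c,[bw(-.105,-.11,.075),bw(-.105,.11,.075)]))
E
```

```text
[0.48377492 0.03992428 0.14991781] [ 0.27  0.22 -0.47  2.05  0.13  0.9  -1.89]
((280.4999694824219, 189.49996948242188), (104.99998474121094, 56.99999237060547), 90.0)
[array([0.023 , 0.0111, 0.027 ]), array([ 0.0191, -0.0343,  0.027 ]), array([-0.0704, -0.0289,  0.027 ]), array([-0.0661,  0.0208,  0.027 ])] [0.4966569  0.03637734 0.027     ]
[[423.14636264 298.05563941]
 [139.66452148 319.42782218]]
```

Both cameras agree on the case pose. The wrist camera faces the flap, so I'll raise the tool and turn it half round before descending.

>>> {"method": "play_rows", "body": {"moves": [{"fingers": 0,"slide": [-5,0,-50],"delta_rot": [0,0,-10]},{"fingers": 0,"slide": [-10,0,-100],"delta_rot": [0,0,-20]},{"fingers": 0,"slide": [-10,0,-100],"delta_rot": [0,0,-30]},{"fingers": 0,"slide": [-10,0,-100],"delta_rot": [0,0,-40]},{"fingers": 0,"slide": [-10,0,-100],"delta_rot": [0,0,-50]}]}}

```text
t: 9.57
tcp_pos: [0.4768, 0.0408, 0.2547]
ee_rot: [0.002, 0.914, 0.405, 0.003]
wrist_force: [-0.1, -1.2, -0.0]
grip_width: 0.0854
finger_force: 0.0
```

>>> {"method": "play_rows", "body": {"moves": [{"fingers": 0,"slide": [0,0,0],"delta_rot": [0,0,-10]},{"fingers": 0,"slide": [0,0,0],"delta_rot": [0,0,-20]},{"fingers": 0,"slide": [0,0,0],"delta_rot": [0,0,-30]},{"fingers": 0,"slide": [0,0,0],"delta_rot": [0,0,-40]},{"fingers": 0,"slide": [0,0,0],"delta_rot": [0,0,-50]}]}}

```text
t: 10.2
tcp_pos: [0.4767, 0.0408, 0.2544]
ee_rot: [0.003, 0.657, 0.754, 0.002]
wrist_force: [0.1, 0.2, 0.3]
grip_width: 0.0853
finger_force: 0.0
```

>>> {"method": "play_rows", "body": {"moves": [{"fingers": 0,"slide": [0,0,0],"delta_rot": [0,0,-10]},{"fingers": 0,"slide": [0,0,0],"delta_rot": [0,0,-20]},{"fingers": 0,"slide": [0,0,0],"delta_rot": [0,0,-30]},{"fingers": 0,"slide": [0,0,0],"delta_rot": [0,0,-40]},{"fingers": 0,"slide": [0,0,0],"delta_rot": [0,0,-50]}]}}

```text
t: 10.82
tcp_pos: [0.4767, 0.0408, 0.2544]
ee_rot: [0.003, 0.277, 0.961, 0.001]
wrist_force: [-1.1, 0.1, 0.8]
grip_width: 0.0855
finger_force: 0.0
```

```bash
python3 - <<'E'
from h import *
t=np.array([.4960,.0375]);th=-.046
g=t-.012*np.array([np.cos(th),np.sin(th)]);q=down(th+np.pi)
o=readout.get_obs();print(o['t'],o['tcp_pos'],o['qpos'].round(2))
go(([*g,.25],q),([*g,.06],q),([*g,.018],q))
E
```

```text
10.825 [0.4766998  0.04082098 0.25438136] [ 0.45  0.08 -0.64  1.96  0.05  1.11  0.79]
[-7.6, 1.5, 4.4] [0.1, 0.4, -29.5]
[-6.4, 0.9, 194.4] [0.1, 0.4, -29.5]
[-6.2, 0.8, 236.4] [0.1, 0.4, -29.5]
```

>>> {"method": "play_rows", "body": {"moves": [{"fingers": 0,"slide": [-7.5,1.5,0],"delta_rot": [0,0,-10]},{"fingers": 0,"slide": [-7.5,1.5,0],"delta_rot": [0,0,-20]},{"fingers": 0,"slide": [-7,1.5,30],"delta_rot": [0,0.4,-29.5]},{"fingers": 0,"slide": [-7,1,80],"delta_rot": [0,0.4,-29.5]},{"fingers": 0,"slide": [-7,1,130],"delta_rot": [0,0.4,-29.5]}]}}

```text
t: 11.45
tcp_pos: [0.4851, 0.0372, 0.1233]
ee_rot: [0.001, 0.027, 1.0, 0.001]
wrist_force: [0.9, -0.7, -0.4]
grip_width: 0.0854
finger_force: 0.0
```

```bash
python3 - <<'E'
from h import *
for i in range(2): im=snap('wrist','w2.png')
c=cam('wrist');o=readout.get_obs();print(o['tcp_pos'],o['qpos'].round(2),o['wrist_force'])
h=cv2.cvtColor(im,cv2.COLOR_RGB2HSV);m=cv2.inRange(h,(105,120,60),(130,255,255))
n,l,s,ce=cv2.connectedComponentsWithStats(m);k=1+s[1:,4].argmax();b=cv2.minAreaRect(np.argwhere(l==k)[:,::-1].astype(np.float32));B=cv2.boxPoints(b);print(b)
W=[onz(c,p,.027) for p in B];print([wb(w).round(4) for w in W],np.mean(W,0))
t=np.array([.4960,.0375]);th=-.046
g=t-.012*np.array([np.cos(th),np.sin(th)]);q=down(th+np.pi)
go(([*g,.06],q),([*g,.018],q))
E
```

```text
[0.47869485 0.03674867 0.11858652] [ 0.41  0.3  -0.63  2.07  0.23  0.86  1.17] [-1.24019158 -0.23581199  0.16158685]
((278.0, 234.5), (113.0, 62.0), 90.0)
[array([-0.0765, -0.0266,  0.027 ]), array([-0.0722,  0.0183,  0.027 ]), array([0.019 , 0.0119, 0.027 ]), array([ 0.0142, -0.0377,  0.027 ])] [0.49140512 0.03543598 0.027     ]
[-6.0, 1.5, 58.5] [0.1, -0.7, -0.4]
[-6.5, 1.5, 100.5] [0.1, -0.7, -0.4]
```

View pics/w2.png

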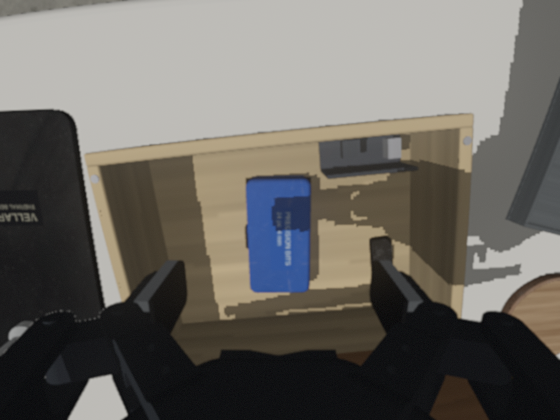

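The view shows the case at (279,234) centred between the open jaws, with the USB stick at (381,250) and the catch cover at (368,155) clear of the finger paths. I'll descend.

>>> {"method": "play_rows", "body": {"moves": [{"fingers": 0,"slide": [-3.5,0,40],"delta_rot": [0,-0.7,0]},{"fingers": 0,"slide": [-3.5,0,70],"delta_rot": [0,-0.7,0]},{"fingers": 0,"slide": [-3.5,0,88],"delta_rot": [0,-0.7,0]},{"fingers": 0,"slide": [-3.5,0,96],"delta_rot": [0,-0.7,0]},{"fingers": 0,"slide": [-3.5,0,98],"delta_rot": [0,-0.7,0]}]}}

```text
t: 12.18
tcp_pos: [0.4851, 0.0374, 0.0233]
ee_rot: [0.004, 0.026, 1.0, 0.001]
wrist_force: [0.1, -0.3, 0.5]
grip_width: 0.0851
finger_force: 0.0
```

>>> {"method": "play_rows", "body": {"moves": [{"fingers": 0,"slide": [0,0,0],"delta_rot": [0,0,0]}]}}

```text
t: 12.3
tcp_pos: [0.4848, 0.0374, 0.0232]
ee_rot: [0.004, 0.026, 1.0, 0.001]
wrist_force: [0.7, 0.4, 0.6]
grip_width: 0.0852
finger_force: 0.0
```

>>> {"method": "play_rows", "body": {"moves": [{"fingers": 0,"slide": [-1,0,4],"delta_rot": [0,0,0]},{"fingers": 0.3,"slide": [-1,0,4],"delta_rot": [0,0,0]},{"fingers": 0.6,"slide": [-1,0,4],"delta_rot": [0,0,0]},{"fingers": 0.6,"slide": [-1,0,4],"delta_rot": [0,0,0]},{"fingers": 0.6,"slide": [-1,0,4],"delta_rot": [0,0,0]}], "squeeze": 40}}

```text
t: 12.92
tcp_pos: [0.485, 0.0374, 0.0185]
ee_rot: [0.003, 0.026, 1.0, 0.001]
wrist_force: [-0.8, 0.5, 2.1]
grip_width: 0.0472
finger_force: 42.5
```

>>> {"method": "play_rows", "body": {"moves": [{"fingers": 0.7,"slide": [0,0,0],"delta_rot": [0,0,0]},{"fingers": 0.7,"slide": [0,0,0],"delta_rot": [0,0,0]}]}}

```text
t: 13.18
tcp_pos: [0.485, 0.0374, 0.0185]
ee_rot: [0.003, 0.026, 1.0, 0.001]
wrist_force: [-0.7, 0.2, 3.3]
grip_width: 0.0469
finger_force: 42.6
```

>>> {"method": "play_rows", "body": {"moves": [{"fingers": 0.7,"slide": [0,0,-10],"delta_rot": [0,0,0]},{"fingers": 0.7,"slide": [2,0,-35],"delta_rot": [0,0,0]},{"fingers": 0.7,"slide": [6,0,-70],"delta_rot": [0,0,0]},{"fingers": 0.7,"slide": [10,0,-110],"delta_rot": [0,0,0]},{"fingers": 0.7,"slide": [15,0,-145],"delta_rot": [0,0,0]}]}}

```text
t: 13.8
tcp_pos: [0.4682, 0.0378, 0.1643]
ee_rot: [0.003, 0.026, 1.0, 0.001]
wrist_force: [0.3, -0.4, -1.7]
grip_width: 0.0471
finger_force: 42.2
```

```bash
python3 - <<'E'
from h import *
o=readout.get_obs();print(o['t'],o['tcp_pos'],o['qpos'].round(2),o['grip_width'],o['wrist_force'])
T=np.array([.4556,.3308]);ty=-.274
# case centre is 12mm ahead of TCP (along -tool x); target yaw -> case x aligned w/ tray x
th=ty
g=T-.011*np.array([np.cos(th),np.sin(th)]);q=down(th+np.pi)
go(([*g,.17],q),([*g,.04],q),([*g,.0155],q))
E
```

```text
13.8 [0.46824368 0.03781687 0.16434432] [ 0.47  0.19 -0.68  2.07  0.15  0.92  1.22] 0.0471433773960623 [ 0.27972438 -0.37685292 -1.72098705]
[38.7, 294.3, -5.4] [0.1, 0.3, 12.7]
[39.4, 294.1, 124.6] [0.1, 0.3, 12.7]
[39.5, 294.1, 149.1] [0.1, 0.3, 12.7]
```

>>> {"method": "play_rows", "body": {"moves": [{"fingers": 0.7,"slide": [5,40,0],"delta_rot": [0,0,2]},{"fingers": 0.7,"slide": [13,100,0],"delta_rot": [0,0,4]},{"fingers": 0.7,"slide": [22,160,0],"delta_rot": [0,0,7]},{"fingers": 0.7,"slide": [30,220,0],"delta_rot": [0,0,10]},{"fingers": 0.7,"slide": [36,270,0],"delta_rot": [0,0,12.7]}]}}

```text
t: 14.42
tcp_pos: [0.4459, 0.3114, 0.1634]
ee_rot: [0.002, 0.137, 0.991, 0.001]
wrist_force: [0.8, -0.4, -1.5]
grip_width: 0.0474
finger_force: 42.2
```

>>> {"method": "play_rows", "body": {"moves": [{"fingers": 0.7,"slide": [0,20,0],"delta_rot": [0,0,0]},{"fingers": 0.7,"slide": [0,24,10],"delta_rot": [0,0,0]},{"fingers": 0.7,"slide": [0,24,50],"delta_rot": [0,0,0]},{"fingers": 0.7,"slide": [0,24,85],"delta_rot": [0,0,0]},{"fingers": 0.7,"slide": [0,24,85],"delta_rot": [0,0,0]}]}}

```text
t: 15.05
tcp_pos: [0.4523, 0.327, 0.0744]
ee_rot: [-0.0, 0.138, 0.99, -0.003]
wrist_force: [0.5, -0.2, -1.9]
grip_width: 0.0473
finger_force: 42.1
```

```bash
python3 - <<'E'
from h import *
snap('side');snap('top')
o=readout.get_obs();print(o['t'],o['tcp_pos'],o['qpos'].round(2),o['grip_width'],o['wrist_force'])
T=np.array([.4556,.3308]);ty=-.274
g=T-.011*np.array([np.cos(ty),np.sin(ty)]);q=down(ty+np.pi)
go(([*g,.04],q),([*g,.0155],q))
s=snap('side')[130:340,180:400];t=snap('top')[130:340,200:460]
cv2.imwrite('pics/k.png',cv2.resize(np.hstack([s,t])[:,:,::-1],None,fx=1.65,fy=1.65,interpolation=cv2.INTER_CUBIC))
E
```

```text
15.15 [0.45475172 0.33083562 0.07839754] [-0.14  0.52 -0.68  1.91  0.43  0.86  0.25] 0.04720295061924112 [ 0.22653753  0.23437431 -0.82815066]
[10.4, 0.1, 38.3] [0.1, 0.3, -0.1]
[10.5, 0.1, 62.8] [0.1, 0.3, -0.1]
```

View pics/k.png

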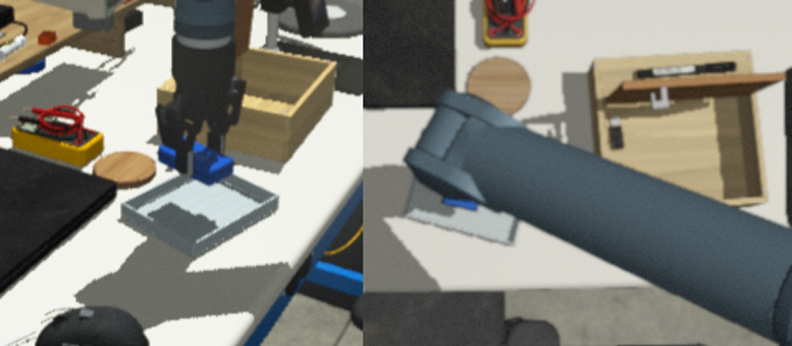

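The views show the case held level above the tray (side crop (205,160)), with the flap still open and the marker in place. I'll lower it.

>>> {"method": "play_rows", "body": {"moves": [{"fingers": 0.7,"slide": [10,0,20],"delta_rot": [0,0,0]},{"fingers": 0.7,"slide": [10.5,0,40],"delta_rot": [0,0,0]},{"fingers": 0.7,"slide": [10.5,0,52],"delta_rot": [0,0,0]},{"fingers": 0.7,"slide": [10.5,0,56],"delta_rot": [0,0,0]},{"fingers": 0.7,"slide": [10.5,0,56],"delta_rot": [0,0,0]}]}}

```text
t: 15.88
tcp_pos: [0.4447, 0.3356, 0.0224]
ee_rot: [0.003, 0.137, 0.991, 0.001]
wrist_force: [-0.1, -0.2, -1.8]
grip_width: 0.0472
finger_force: 42.2
```

>>> {"method": "play_rows", "body": {"moves": [{"fingers": 0.7,"slide": [0,0,0],"delta_rot": [0,0,0]}]}}

```text
t: 16.0
tcp_pos: [0.445, 0.336, 0.023]
ee_rot: [0.003, 0.137, 0.991, 0.002]
wrist_force: [-0.2, -0.4, -0.6]
grip_width: 0.047
finger_force: 42.2
```

>>> {"method": "play_rows", "body": {"moves": [{"fingers": 0.7,"slide": [0,-1,3],"delta_rot": [0,0,0]},{"fingers": 0.7,"slide": [0,-1,5],"delta_rot": [0,0,0]}]}}

```text
t: 16.25
tcp_pos: [0.4443, 0.3345, 0.0175]
ee_rot: [0.003, 0.137, 0.991, 0.001]
wrist_force: [0.8, -0.3, -1.5]
grip_width: 0.0472
finger_force: 42.2
```

>>> {"method": "play_rows", "body": {"moves": [{"fingers": 0.7,"slide": [0,0,1],"delta_rot": [0,0,0]},{"fingers": 0.7,"slide": [0,0,1.5],"delta_rot": [0,0,0]}]}}

```text
t: 16.5
tcp_pos: [0.4441, 0.3346, 0.0159]
ee_rot: [0.003, 0.137, 0.991, 0.001]
wrist_force: [0.1, 0.2, -1.4]
grip_width: 0.0472
finger_force: 42.2
```

>>> {"method": "play_rows", "body": {"moves": [{"fingers": 0.7,"slide": [0,0,0.5],"delta_rot": [0,0,0]}]}}

```text
t: 16.62
tcp_pos: [0.4442, 0.3347, 0.0155]
ee_rot: [0.003, 0.137, 0.991, 0.001]
wrist_force: [-0.8, -1.2, 1.1]
grip_width: 0.047
finger_force: 42.6
```

It has touched down. Now I'll release and retreat.

>>> {"method": "play_rows", "body": {"moves": [{"fingers": 0.35,"slide": [0,0,0],"delta_rot": [0,0,0]},{"fingers": 0.1,"slide": [0,0,0],"delta_rot": [0,0,0]},{"fingers": 0,"slide": [0,0,0],"delta_rot": [0,0,0]},{"fingers": 0,"slide": [0,0,0],"delta_rot": [0,0,0]},{"fingers": 0,"slide": [0,0,-10],"delta_rot": [0,0,0]}]}}

```text
t: 17.25
tcp_pos: [0.4435, 0.334, 0.0251]
ee_rot: [0.002, 0.137, 0.991, 0.0]
wrist_force: [0.2, 0.3, -0.5]
grip_width: 0.0853
finger_force: 0.0
```

>>> {"method": "play_rows", "body": {"moves": [{"fingers": 0,"slide": [0,0,-40],"delta_rot": [0,0,0]},{"fingers": 0,"slide": [0,0,-90],"delta_rot": [0,0,0]},{"fingers": 0,"slide": [0,0,-150],"delta_rot": [0,0,0]},{"fingers": 0,"slide": [0,0,-200],"delta_rot": [0,0,0]},{"fingers": 0,"slide": [0,0,-200],"delta_rot": [0,0,0]}]}}

```text
t: 17.88
tcp_pos: [0.4454, 0.3373, 0.2316]
ee_rot: [0.007, 0.136, 0.991, 0.005]
wrist_force: [0.8, 0.6, 0.3]
grip_width: 0.085
finger_force: 0.0
```

```bash
python3 - <<'E'
from h import *
snap('wrist');o=readout.get_obs();print(o['t'],o['tcp_pos'],o['grip_width'],o['finger_force'])
s=snap('side')[130:340,180:400];t=snap('wrist')
t=cv2.resize(t,(280,210))
cv2.imwrite('pics/l.png',cv2.resize(np.hstack([s,t])[:,:,::-1],None,fx=1.55,fy=1.55,interpolation=cv2.INTER_CUBIC))
E
```

```text
17.925 [0.44406834 0.3355964  0.22858632] 0.085718359254264 0.0
```

View pics/l.png

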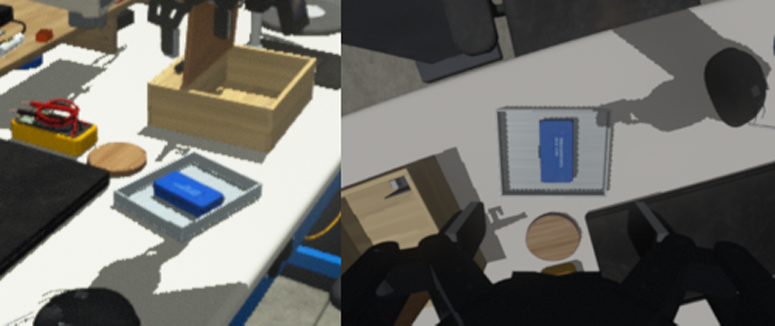

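The case lies flat inside the tray (side crop (188,190)), the flap is up, the mouse hasn't moved, and the gripper is clear. I'm handing in.

```bash
python3 -c "
from station import env; print(env.finish_job())"
```

```text
the job is handed in; nothing more can be done
None
```

I handed the job in at about 18 s: the flap stands fully open after a controlled rise, the driver case lies flat in the tray and released, and the mouse and marker look unmoved; the hand-in returned no verdict.

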